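Hook a shelf bracket into the dessert-stand upright and press it home

TASK

Fit the loose white shelf bracket to the slotted steel upright: feel for the two slots (the slotted strip may be clipped in a little to either side), put both claws in, let the bracket down so that they hook behind the face and it rests on the orange spring catch, and let go so that it hangs there by itself. Then press its blue pad down from above until the bracket is fully home and the orange catch has snapped out over its cross pin, and move the hand clear. Leave the three dessert cups where they are.

Things in the scene. Friction and masses are not known exactly. Their poses are not given: they have to be found in the camera images.
- bracket_grip (a point): Loose white bracket, 220 g, stands on its bar: 22 wide (y), 26 tall, 137 mm long. Point: mid-bar, 13 above the underside, 60 from the free end (12 mm lip on top), 85 before the flat back face of its upright plate. x along the bar to the claws, z up. Mass centre 25 mm nearer the claws. Plate 8 thick, 40 wide, 66 tall, lower 28 open in the middle, with a 4 mm pin 10 above the underside.
- claws (a point): Point in the plate's back face, midway between the bracket's two dark claws, at the underside of their tongues: 85 mm along x and 31 mm above bracket_grip; same axes. Claws at y +12 and -12, each 6 wide: a tongue 8 tall reaches 10.5 mm beyond the back face; at its end a 4 mm thick hook hangs to 16 below the tongue, 6.5 mm from the back face. A claw is 24 tall in all.
- press_pad (a point): Middle of the top face of the blue pad on the bracket's plate, to be pressed down: 37 (x) by 40 (y) mm. It lies 65 mm along x and 59 mm above bracket_grip (72 mm above the underside), 20 mm before the plate's back face. Same axes as bracket_grip.
- post: Fixed upright: a frame 84 wide, 39 mm deep, with a slotted front strip, in a grey foot (collar top 62 above the table); height varies. Origin: frame middle, in the strip's front face, where the bracket's underside rests when home. x goes into the upright (face looks to -x), y across, z up; top at +100. Home: same axes, bracket_grip at x -85, z +13, press_pad at x -20, z +72 mm, y = strip shift.
- slots (a point): Point in the front face on the frame's middle line, at the slots' lower edge, 44 mm above post. The strip (66 wide) sits up to 6 mm to either side, NOT given by any pose: find it by touch or sight. Slots 12 mm either side of the strip's middle, 9 wide, 32 tall, 5 deep, hollow for 31 mm behind. Claws pass with the bracket 16 to 24 mm above home; below 16 the hooks are behind the face.
- catch (a joint): Orange sprung nose, 14 mm wide, mid-strip: its tip (lower edge) 14 mm above the post origin, 4 out of the face, sloping back to flush at 21. Value 0 = fully out, up to 0.007 m pushed in; spring 3.5 N, 6 N at 4 mm. The bracket's pin rests on the slope 9 to 12 mm above home, bar sagging 2 degrees; pressed with 5 to 20 N the nose yields, the pin passes below it at home and the nose snaps out to 0.
- cup_a_mid (a point): Lidded cream dessert cup, 72 mm diameter, 44 mm tall, on the aluminium tray; the point is at its centre, 22 mm above its foot. Not to be disturbed.
- cup_b_mid (a point): A second such cup on the tray; the point is at its centre. Not to be disturbed.
- cup_c_mid (a point): A third such cup, standing on the table; the point is at its centre. Not to be disturbed.
Not all that is in view belongs to the job. What is shaped like the part that bears bracket_grip but yellow is not meant.

How it is judged:
On the way, in this order (a step that is already met when the one before it is completed fails the run):
1. the bracket hangs by both claws on the catch, let go and not yet pressed home (z of press_pad in the frame of post between 0.0765 and 0.0865 m and x of press_pad in the frame of post between -0.026 and -0.017 m and y of press_pad in the frame of post between -0.009 and 0.009 m and contact force between the fingers and bracket below 0.2 N and linear speed of bracket below 0.03 m/s), for 0.2 s.
2. the bracket is pressed fully home and the catch has snapped out over the pin (z of press_pad in the frame of post below 0.0745 m and value of joint catch below 0.0015 m), for 0.2 s.
At the end, for the whole second after the job is handed in: The bracket is at rest on the upright with both claws hooked: pad within 2.5 mm of home height, 9 mm of the post's middle, 6 mm off the face, bar level and square within 0.1 rad, the catch out again (less than 1.5 mm pushed in), and each cup within 20 mm of its start (all of step 2 and z of press_pad in the frame of post above 0.069 m and z of bracket_grip in the frame of post between 0.007 and 0.018 m and x of press_pad in the frame of post between -0.026 and -0.017 m and y of press_pad in the frame of post between -0.009 and 0.009 m and angle between the x axis of bracket_grip and the x axis of post, either way round below 0.1 rad and linear speed of bracket below 0.01 m/s and distance of each of cup_a_mid, cup_b_mid, cup_c_mid from where it was at the start of the episode below 0.02 m); the robot touches nothing.
It fails at once if a dessert cup is pushed away or tipped (distance of any of cup_a_mid, cup_b_mid, cup_c_mid from where it was at the start of the episode above 0.03 m or angle between any of cup_a_mid, cup_b_mid, cup_c_mid's own z axis and vertical above 0.5 rad).
It also fails if it takes over 64 s, if anything falls off the work surface, if the arm or the gripper's body presses on something with over 40 N, if the wrist force passes 120 N, or if a joint passes its speed limit or range.

ROBOT

A 6-joint arm with a two-finger parallel gripper is mounted at the origin on the work surface. World frame = base frame: x ahead of the robot, y to its left, z up, the work surface at z = 0. Lengths are in m, angles in rad, forces in N, time in s.
With the tool pointing down it reaches from about 0.35 to 1 m from the base axis. Payload 7.1 kg.
Tool frame: the origin (TCP) lies at the centre of the arm's flange, where the gripper is bolted on; the fingertips stand 173 mm ahead of it and the grasp point (between the pads) lies arm.grip_depth ahead of it (arm.grip_depth is the distance from the TCP to the grasp point, in m); z points along the fingers, y is the line along which they close (so a half turn about z gives the same grasp; the last joint's range is limited). The gripper opens to 85 mm and grips with 20 to 120 N. Pads are 22 mm wide; open, the fingers measure 114 mm over their backs; the gripper's body (76 mm by 85 mm) begins 54 mm behind the grasp point. The pads swing forward as they close: fully open they stand 13 mm farther back than shut.
Start: joints at [-1.151, 0.423, 1.63, -0, 1.089, -0.019], TCP at [0.266, -0.566, 0.405] pointing down, gripper open.
Joint ranges: [-3, 3], [-0.9, 2.11], [0.09, 2.58], [-1.31, 4.45], [0.11, 2.69], [-2.54, 2.54]. Speed limits (rad/s): [2.39, 2.39, 3.01, 3.14, 3.14, 3.14].

INTERFACE

Orientations are given as a rotation vector (axis times angle).
In Python, from cell import status, imaging, workorder, silhouettes, landmark_of, arm gives the robot as it stands. The module is installed in compiled form; this text tells all that it offers.
- The arm moves only by the tool servo_tool, never from a script. Its argument "plan" is a list of rows, each a list of 2 entries, a list of its own where there are three numbers: the shift along the tool's x, y, z in cm, then the turn about the tool's z in degrees. In form: [[[x, y, z], roll], ...]. A call has 1 to 8 rows; each row is the pose to reach, as a shift and turn from the pose commanded when the call began, along the tool's axes at that moment; what a row does not reach only later rows make up. A row lasts 1/12 s, in which the tool goes at most 41.7 mm and 7.16 degrees, less where a joint would pass 70% of its speed; a pose out of reach is approached as far as the arm can. A call with a gripper value outside its range is refused whole. "hand" is the gripper command: -1 is shut, 1 is fully open, values between are in proportion, set as the call begins (left out, the last holds). The fingers move at their own pace and stop on an object; "grip_force" is the grip in N (left out, the last holds). Time passes only in rows, so rows that repeat a pose let the fingers close. It gives the time, the measured TCP pose, the force, the opening and the grip force at its end, in the units of the state.
- status.read_state(): the state, without advancing time (a new reading comes with each control period).
- imaging.read_camera(name): name is "scene" or "top" or "wrist"; returns a dict with "frame" (400x640x3 uint8, red, green, blue), "vertical_fov" (degrees; the focal length in pixels is half the picture's height over the tangent of half this angle, whatever the lens; pixels are square), "cx", "cy" (the principal point, pixels), "R" (3x3) and "t" (3): a world point X has camera coordinates R X + t. Camera axes: x right, y down, z forward; pixel columns grow to the right and rows downward; lengths in m; the calibration is good to about 2 mm. A picture is of the moment at which its call begins. There is no depth.
- workorder.hand_in(): hands the job in; it is judged then, once.
Trained networks look in the newest picture that a camera, given by its name, has taken for a name from the list of things; names that differ only in an ending like _2 or _b are one class to them, and where a whole thing is asked for, a point or a joint stands for the part that bears it (a point fixed in the world has none). Each returns a list of dicts, best first, with "confidence" (0 to 1); they miss things now and then, are a little off and sometimes report something else, mostly with a low value. They report only what shows in the picture. A call takes as long as a camera call. They do not tell look-alikes from the thing itself.
- silhouettes(thing, camera): "region" (400x640 bool, what is visible of it) and "extent" ([left, top, width, height] in pixels, round what is visible of it).
- landmark_of(thing, camera): "centre" ([column, row] in pixels: a listed point, or the origin of a listed thing).
The state is a dict: "time_s": time; "qpos": joint angles; "joint_velocities": joint speeds; "tau": joint torques, N m; "eef_pos": TCP position; "tool_rot": TCP orientation; "contact_force": force on the tool from outside, world axes, zero at the start; "moment": the same for the moment, N m; "grip_width": finger opening in m; "grasp_force": force on a finger pad.
Only numpy, scipy, OpenCV 4.12 (cv2) and the standard library are available. Lean on these libraries where they do the work, as an engineer would, in place of code of your own. Each camera call takes 0.05 s, during which the arm holds its last target. There are 200 camera calls.

## Working session

There is one attempt and no reset: what is moved stays moved. The work goes in short steps, Python scripts to look and compute and a tool call to move; the robot and the scene stay as the last step left them, time stands still between calls to the robot, and variables do not carry over. Pictures are saved under pics/ and viewed, at most 10 in all, crops included, and the job is handed in when it is done.

Besides the shell and the picture viewer there is one more tool, called after "Call:" as name(argument=value, ...) on one line, values as JSON. servo_tool: Moves the arm, as the interface text tells. Its arguments: {"type":"object","properties":{"plan":{"type":"array","items":{"type":"array"}},"hand":{"type":"number"},"grip_force":{"type":"number"}},"required":["plan"]}

```bash
mkdir -p pics
cat > h.py <<'E'
import numpy as np, cv2
from scipy.spatial.transform import Rotation as Ro
from cell import status, imaging, workorder, silhouettes, landmark_of, arm
def cam(n):
    c=imaging.read_camera(n); c['f']=200/np.tan(np.radians(c['vertical_fov'])/2); c['R']=np.array(c['R']);c['t']=np.array(c['t']); return c
def proj(c,X):
    p=c['R']@np.array(X)+c['t']; return np.array([c['cx']+c['f']*p[0]/p[2], c['cy']+c['f']*p[1]/p[2]])
def ray(c,u):
    d=c['R'].T@np.array([(u[0]-c['cx'])/c['f'],(u[1]-c['cy'])/c['f'],1]); return -c['R'].T@c['t'], d/np.linalg.norm(d)
def onz(c,u,z):
    o,d=ray(c,u); return o+d*(z-o[2])/d[2]
def tri(L):
    A=0;b=0
    for c,u in L:
        o,d=ray(c,u);P=np.eye(3)-np.outer(d,d);A=A+P;b=b+P@o
    X=np.linalg.solve(A,b); return X,[np.round(proj(c,X)-u,1) for c,u in L]
E
python3 - <<'E'
from h import *
C={n:cam(n) for n in('scene','top')}
print(arm.grip_depth, status.read_state()['tool_rot'])
for n,c in C.items():
    cv2.imwrite(f'pics/{n}0.png',c['frame'][:,:,::-1]); print(n,c['vertical_fov'],-c['R'].T@c['t'])
    for t in['bracket_grip','claws','press_pad','post','slots','catch','cup_a_mid']:
        print(t,[(np.round(d['centre']),round(d['confidence'],2)) for d in landmark_of(t,n)])
E
```

```text
0.1547 [-3.06496912e+00 -6.83465187e-01  4.11471747e-04]
scene 47.48313055054835 [1.41497968 0.18927454 0.77361141]
bracket_grip [(array([408., 189.]), 0.68), (array([395., 231.]), 0.58)]
claws [(array([383., 181.]), 0.92), (array([370., 212.]), 0.91)]
press_pad [(array([372., 208.]), 0.71), (array([386., 173.]), 0.68), (array([363., 213.]), 0.49)]
post [(array([190., 205.]), 0.98), (array([372., 210.]), 0.41)]
slots []Traceback (most recent call last):
  File "<stdin>", line 7, in <module>
ValueError: it knows: bracket_grip, claws, cup_a_mid, cup_b_mid, cup_c_mid, post, press_pad, slots
```

View pics/scene0.png

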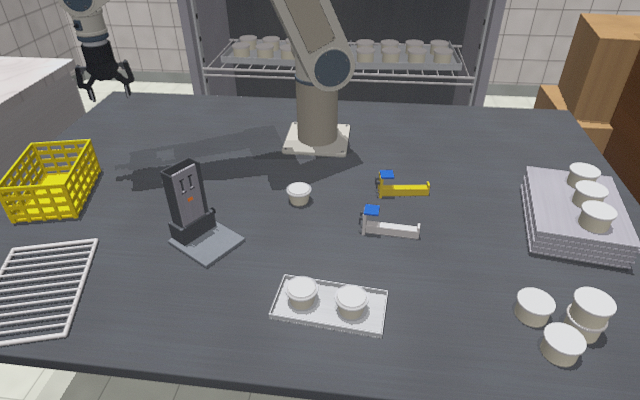

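Run:
```python
from h import *
C={n:cam(n) for n in('scene','top')}
cv2.imwrite(f'pics/top0.png',C['top']['frame'][:,:,::-1])
c=C['top'];print(-c['R'].T@c['t'],c['R'])
for n in C:
    for t in['bracket_grip','claws','press_pad','post','slots','cup_a_mid']:
        r=landmark_of(t,n)
        print(n,t,[(np.round(d['centre'],1),round(d['confidence'],2)) for d in r])
        z={'bracket_grip':.013,'claws':.044,'press_pad':.072,'cup_a_mid':.03}.get(t)
        if z: print('   ',[np.round(onz(C[n],d['centre'],z),3) for d in r])
```

```text
[0.39604197 0.05237075 1.11460694] [[-0.00251897 -0.99995915 -0.00868079]
 [-0.99030408  0.00370018 -0.13886737]
 [ 0.13889382  0.00824682 -0.99027294]]
scene bracket_grip [(array([395.4, 228.6]), 0.88), (array([407. , 189.2]), 0.74)]
    [array([0.482, 0.269, 0.013]), array([0.297, 0.304, 0.013])]
scene claws [(array([380.6, 180.2]), 0.88), (array([365.3, 216.4]), 0.82)]
    [array([0.305, 0.225, 0.044]), array([0.48 , 0.189, 0.044])]
scene press_pad [(array([384.7, 170.7]), 0.68), (array([371.7, 210.5]), 0.65)]
    [array([0.297, 0.235, 0.072]), array([0.489, 0.204, 0.072])]
scene post [(array([191.5, 205.8]), 0.7)]
scene slots [(array([187.1, 188.7]), 0.85), (array([189.3, 207.5]), 0.19)]
scene cup_a_mid [(array([301.1, 292.6]), 0.64)]
    [array([0.746, 0.062, 0.03 ])]
top bracket_grip [(array([218.2, 298.8]), 0.95), (array([234.6, 219.2]), 0.58), (array([317.4, 119.4]), 0.4)]
    [array([0.302, 0.302, 0.013]), array([0.495, 0.267, 0.013]), array([0.75 , 0.061, 0.013])]
top claws [(array([269.2, 226.1]), 0.91)]
    [array([0.475, 0.177, 0.044])]
top press_pad [(array([258. , 222.2]), 0.61), (array([240.8, 299.2]), 0.58), (array([275.4, 114. ]), 0.58)]
    [array([0.482, 0.2  , 0.072]), array([0.306, 0.237, 0.072]), array([0.745, 0.162, 0.072])]
top post [(array([449.6, 187.4]), 0.56)]
top slots [(array([452.1, 183.8]), 0.57)]
top cup_a_mid [(array([317.5, 119.7]), 0.7)]
    [array([0.744, 0.06 , 0.03 ])]
```

View pics/top0.png

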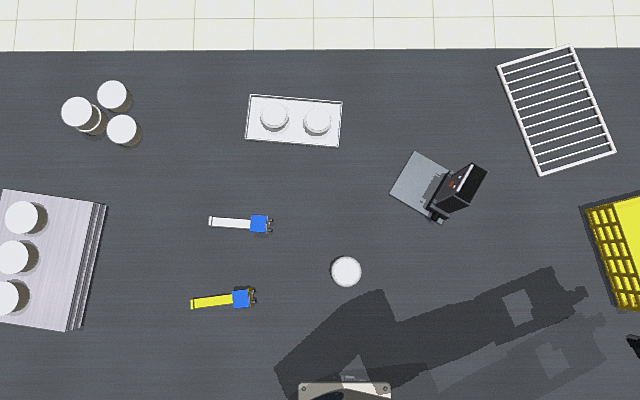

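White bracket at scene (395,229) / top (235,222). The yellow lookalike is at scene (405,189) / top (218,299), and I reject it. The post is at scene (190,205) / top (450,187). I'll do one close crop of the bracket and post for the check and corner picks.

Run:
```python
from h import *
a=cv2.imread('pics/scene0.png');b=cv2.imread('pics/top0.png')
z=lambda i,x,y,w,h,s:cv2.resize(i[y:y+h,x:x+w],None,fx=s,fy=s,interpolation=cv2.INTER_CUBIC)
L=z(a,150,150,80,120,4.); R=z(b,380,140,120,90,4)[:, :]
B=z(b,200,205,80,30,6)
o=np.zeros((540,800,3),np.uint8);o[:480,:320]=L;o[:360,320:800]=R;o[360:540,320:800]=B
cv2.imwrite('pics/crop0.png',o)
C={n:cam(n) for n in('scene','top')}
for t in('post','slots'):
    us=[(C[n],landmark_of(t,n)[0]['centre']) for n in C]; X,e=tri(us);print(t,np.round(X,4),e,[u[1] for u in us])
for n in C:
    d=silhouettes('bracket_grip',n)
    for r in d[:3]:
        m=r['region'];print(n,r['extent'],r['confidence'],m.sum())
```

```text
post [ 0.5576 -0.2398  0.102 ] [array([0.2, 0. ]), array([ 0.3, -0.1])] [[191.9, 205.1], [448.0, 187.8]]
slots [ 0.5572 -0.2395  0.1519] [array([0.6, 0.1]), array([ 0.7, -0.2])] [[188.2, 188.4], [453.9, 184.5]]
scene [360.5, 204.4, 56.4, 34.0] 0.87 836
scene [373.4, 167.5, 56.1, 31.0] 0.69 830
top [192.2, 287.7, 61.7, 19.9] 0.75 789
top [208.9, 212.3, 68.5, 23.1] 0.74 780
```

View pics/crop0.png

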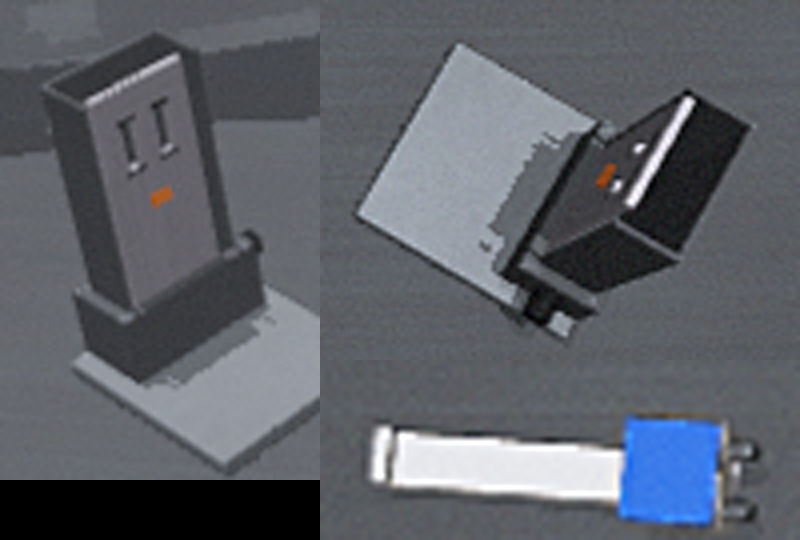

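Crop: white bar with a blue pad and dark claws on the -y side, so the choice is confirmed. Slot lower edges are at scene (184.2,192.7) and (192.7,188.2). Next I'll work out the post heading and bracket pose.

Run:
```python
from h import *
C={n:cam(n) for n in('scene','top','wrist')}
S,T=C['scene'],C['top']
for z in(.202,.207):
    q=[onz(T,u,z)[:2] for u in[(471.8,162.5),(455,193.75),(488,171.75),(470,205.5),(473,164.25),(457.5,191.75)]]
    print(z,[np.round(x,4) for x in q]); 
    for i,j in((0,1),(2,3),(0,2),(1,3),(4,5)):
        d=q[j]-q[i];print('  ',i,j,np.linalg.norm(d).round(4),np.degrees(np.arctan2(d[1],d[0])).round(1))
    q=[onz(S,u,z)[:2] for u in[(173,175),(195,164.2)]];d=q[1]-q[0];print('scene strip top',q,np.linalg.norm(d),np.degrees(np.arctan2(d[1],d[0])))
    q=[onz(S,u,z-.056)[:2] for u in[(184.2,192.7),(192.7,188.2)]];d=q[1]-q[0];print('slots',q,sum(q)/2,np.linalg.norm(d),np.degrees(np.arctan2(d[1],d[0])))
# bracket: white lip end and pad in top crop
f=lambda x,y:(200+(x-320)/6,205+(y-360)/6)
print('lip end', onz(T,f(372,455),.030),'pad ctr',onz(T,f(672,473),.072), onz(T,f(620,470),.072),onz(T,f(724,475),.072))
print('bar',onz(T,f(400,460),.026),onz(T,f(615,473),.026))
W=C['wrist'];s=status.read_state();R=Ro.from_rotvec(s['tool_rot']).as_matrix()
print('wrist',W['vertical_fov'],R.T@(-W['R'].T@W['t']-s['eef_pos']),(W['R']@R).round(3),s['time_s'],R.round(3))
```

```text
0.202 [array([ 0.5947, -0.2622]), array([ 0.529 , -0.2243]), array([ 0.575 , -0.2947]), array([ 0.5045, -0.2539]), array([ 0.591 , -0.2645]), array([ 0.5332, -0.2296])]
   0 1 0.0758 150.0
   2 3 0.0814 149.9
   0 2 0.0381 -121.3
   1 3 0.0385 -129.6
   4 5 0.0675 148.9
scene strip top [array([ 0.57695522, -0.26147035]), array([ 0.52492958, -0.22667972])] 0.06258638808491017 146.2285306579663
slots [array([ 0.5674709 , -0.24842426]), array([ 0.54665238, -0.23455945])] [ 0.55706164 -0.24149185] 0.025012863809660103 146.3370109972459
0.207 [array([ 0.5936, -0.2605]), array([ 0.5283, -0.2228]), array([ 0.574 , -0.2928]), array([ 0.5039, -0.2523]), array([ 0.5899, -0.2627]), array([ 0.5325, -0.2281])]
   0 1 0.0754 150.0
   2 3 0.0809 149.9
   0 2 0.0379 -121.3
   1 3 0.0383 -129.6
   4 5 0.0671 148.9
scene strip top [array([ 0.58428559, -0.25752759]), array([ 0.53271503, -0.22304128])] 0.062038932357257555 146.22853065796627
slots [array([ 0.57422276, -0.24493724]), array([ 0.5535701 , -0.23118289])] [ 0.56389643 -0.23806006] 0.02481359350155987 146.33701099724598
lip end [0.48951694 0.32693575 0.03      ] pad ctr [0.47846478 0.19860466 0.072     ] [0.47970406 0.21897267 0.072     ] [0.47761738 0.178255   0.072     ]
bar [0.48777651 0.31641782 0.026     ] [0.48217584 0.22834361 0.026     ]
wrist 60.05274097609128 [ 0.07958203 -0.00113069  0.03163524] [[-0.001  1.    -0.   ]
 [-0.951 -0.001 -0.309]
 [-0.309  0.     0.951]] 1.6 [[ 0.905  0.425 -0.   ]
 [ 0.425 -0.905 -0.   ]
 [-0.     0.    -1.   ]]
```

Call:
servo_tool(plan=[[[4,-2.7,0],-6],[[8,-5.4,0],-12],[[11,-7.4,0],-18],[[14,-9.4,0],-24],[[17.5,-11.7,0],-30],[[21,-14,0],-34],[[24.5,-16.3,0],-34],[[28,-18.6,0],-34]], hand=1)

```text
time_s: 2.27
eef_pos: [0.4392, -0.279, 0.405]
tool_rot: [2.732, 1.55, 0.0]
contact_force: [-0.1, -0.0, 0.4]
grip_width: 0.0852
grasp_force: 0.0
```

Call:
servo_tool(plan=[[[1.6,-3.8,0],0],[[3.2,-7.6,0],0],[[4.8,-11.4,0],0],[[6.2,-15.1,0],0],[[6.2,-15.1,0],0],[[6.2,-15.1,0],0]])

```text
time_s: 2.77
eef_pos: [0.3396, -0.1489, 0.4049]
tool_rot: [2.731, 1.553, 0.0]
contact_force: [-0.2, -0.5, -0.7]
grip_width: 0.0857
grasp_force: 0.0
```

Call:
servo_tool(plan=[[[2.2,3.3,0],0],[[4.4,6.6,0],0],[[6.6,9.9,0],0],[[8.8,13.2,0],0],[[10.3,15.3,0],0],[[10.3,15.3,0],0],[[10.3,15.3,0],0]])

```text
time_s: 3.35
eef_pos: [0.5266, -0.1408, 0.4042]
tool_rot: [2.732, 1.551, 0.0]
contact_force: [-1.1, -0.1, -0.7]
grip_width: 0.0856
grasp_force: 0.0
```

Run:
```python
from h import *
c=cam('wrist');s=status.read_state();print(s['eef_pos'],s['joint_velocities'])
cv2.imwrite('pics/w1.png',cv2.resize(c['frame'][:,:,::-1],(800,500),interpolation=cv2.INTER_CUBIC))
np.savez('w1.npz',**{k:c[k] for k in('R','t','f','cx','cy')})
for t in('post','slots'): print(t,[(d['centre'],d['confidence']) for d in landmark_of(t,'wrist')])
print(proj(c,[.557,-.24,.146]))
```

```text
[ 0.52532171 -0.14069013  0.40409964] [-0.00935126 -0.02749842  0.03576106  0.00066628  0.00023686  0.00325769]
post []
slots [([429.9, 303.7], 0.95)]
[424.67254222 303.63999485]
```

View pics/w1.png

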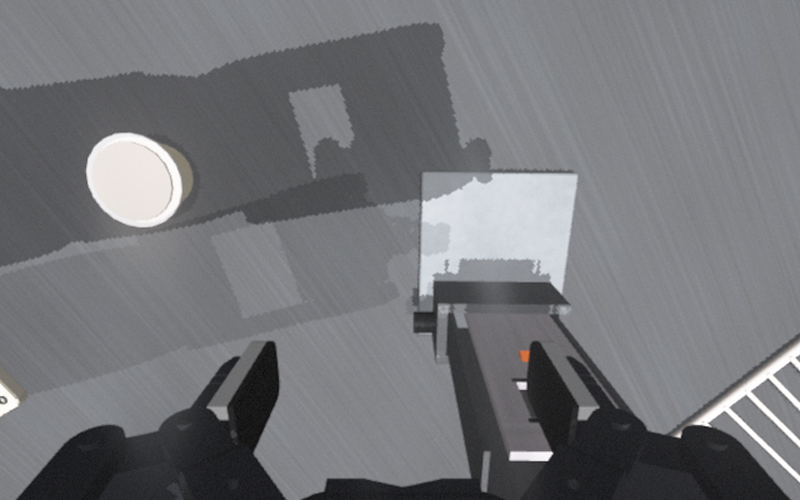

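Collar top edge is at (435,283)-(552,283) in the 800x500 view, level, so the post heading matches the tool yaw (59.2°). A finger hides the right slot. I'll close the hand and shift sideways.

Call:
servo_tool(plan=[[[0,-4,0],0],[[0,-4,0],0],[[0,-4,0],0],[[0,-4,0],0],[[0,-4,0],0],[[0,-4,0],0],[[0,-4,0],0]], hand=-1)

```text
time_s: 4.08
eef_pos: [0.4909, -0.12, 0.4049]
tool_rot: [2.732, 1.55, 0.001]
contact_force: [-0.2, -0.1, -1.1]
grip_width: 0.0001
grasp_force: 0.0
```

Run:
```python
from h import *
c=cam('wrist');s=status.read_state();print(s['eef_pos'],s['grip_width'])
np.savez('w2.npz',**{k:c[k] for k in('R','t','f','cx','cy')})
d=landmark_of('slots','wrist');print([(x['centre'],x['confidence']) for x in d])
u=np.array(d[0]['centre'],int);x0=min(max(u[0]-90,0),460);y0=min(max(u[1]-90,0),250)
print(x0,y0)
cv2.imwrite('pics/w2.png',cv2.resize(c['frame'][y0:y0+150,x0:x0+180,::-1],None,fx=4,fy=4,interpolation=cv2.INTER_CUBIC))
```

```text
[ 0.49086327 -0.11997917  0.40481378] 0.00010945138890991589
[([484.4, 299.4], 0.86)]
394 209
```

View pics/w2.png

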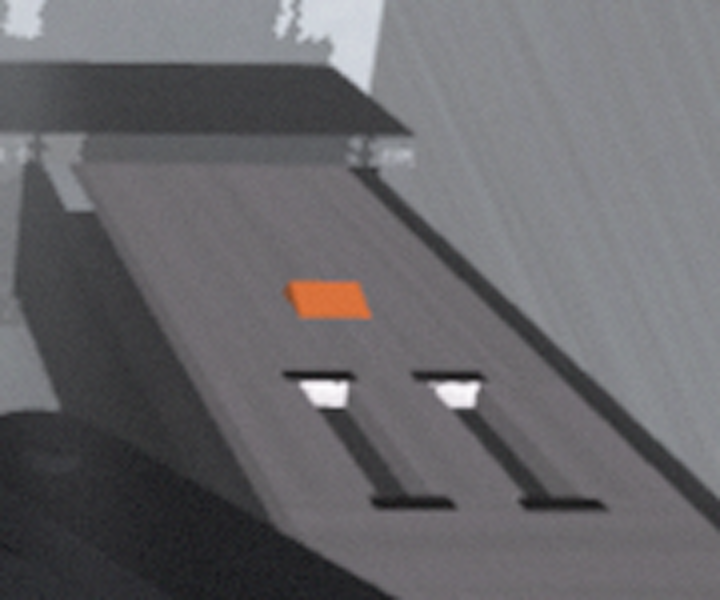

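Wrist crop: slot lower-edge mid is at crop (384,373), full-frame pixel (490,302), and the orange catch is at crop (338,300). The strip sits about 4 mm toward +y of post. Triangulating now.

Run:
```python
from h import *
w=dict(np.load('w2.npz'));S,T=cam('scene'),cam('top')
cr=lambda x,y:np.array([394+x/4,209+y/4])
sm=np.array([188.45,190.45])
X,e=tri([(w,cr(384,375)),(S,sm)]);print('slots mid W+S',X.round(4),e)
X,e=tri([(w,cr(384,375)),(S,sm),(T,[454.,184.5])]);print('WST',X.round(4),e)
for y,x1,x2 in((375,319,449),(505,414,563)):
    for z in(.142,.146,.150): 
        zz=z if y==375 else z+.032
        a,b=onz(w,cr(x1,y),zz),onz(w,cr(x2,y),zz); d=b-a; print(y,z,((a+b)/2).round(4),np.linalg.norm(d).round(4),np.degrees(np.arctan2(d[1],d[0])).round(1))
# table-level check of foot/collar: collar top .062
for u in((25,65),(330,65)): print(onz(w,cr(*u),.062))
```

```text
slots mid W+S [ 0.5634 -0.239   0.1512] [array([-0.6, -1.2]), array([-0.3, -0.2])]
WST [ 0.5606 -0.24    0.1492] [array([-5. , -0.1]), array([-0.1, -0.2]), array([ 0.4, -1.5])]
375 0.142 [ 0.5648 -0.2481  0.142 ] 0.0251 -31.0
375 0.146 [ 0.5642 -0.2447  0.146 ] 0.0247 -31.0
375 0.15 [ 0.5636 -0.2413  0.15  ] 0.0242 -31.0
505 0.142 [ 0.5656 -0.2542  0.174 ] 0.0257 -31.0
505 0.146 [ 0.565  -0.2501  0.178 ] 0.0252 -31.0
505 0.15 [ 0.5643 -0.2461  0.182 ] 0.0246 -31.0
[ 0.53538991 -0.19143122  0.062     ]
[ 0.59833375 -0.22917783  0.062     ]
```

Call:
servo_tool(plan=[[[3.3,-2,0.2],-5],[[6.6,-4,0.5],-10],[[9.9,-6,1.0],-15],[[13.1,-8.1,2],-20],[[16.3,-10.1,3.5],-26.3],[[19.5,-12,5.0],-26.3],[[22.7,-14,6.5],-26.3],[[25.9,-16,8],-26.3]], hand=1)

```text
time_s: 4.95
eef_pos: [0.4858, 0.1866, 0.3242]
tool_rot: [2.308, 2.131, 0.001]
contact_force: [0.9, -0.5, -0.4]
grip_width: 0.0854
grasp_force: 0.0
```

Run:
```python
from h import *
s=status.read_state();R=Ro.from_rotvec(s['tool_rot']).as_matrix();print(R.round(3),R.T@(np.array([.4845,.266,.29])-s['eef_pos'])*100)
```

```text
[[ 0.079  0.997  0.001]
 [ 0.997 -0.079  0.   ]
 [ 0.     0.001 -1.   ]] [ 7.90427346 -0.76413538  3.41666391]
```

Call:
servo_tool(plan=[[[3.5,-0.4,1.5],0],[[7,-0.8,3.4],0],[[7.9,-0.8,3.4],0],[[7.9,-0.8,3.4],0],[[7.9,-0.8,3.4],0]])

```text
time_s: 5.37
eef_pos: [0.4843, 0.2642, 0.2906]
tool_rot: [2.306, 2.133, -0.001]
contact_force: [-0.0, -0.2, 0.5]
grip_width: 0.0851
grasp_force: 0.0
```

Run:
```python
from h import *
c=cam('wrist');s=status.read_state();R=Ro.from_rotvec(s['tool_rot']).as_matrix();print(s['eef_pos'])
cv2.imwrite('pics/w3.png',c['frame'][:,:,::-1])
for t,z in(('bracket_grip',.013),('press_pad',.072),('claws',.044)):
    for d in landmark_of(t,'wrist'): print(t,d['centre'],round(d['confidence'],2),onz(c,d['centre'],z).round(4))
```

```text
[0.48444946 0.26346711 0.2910422 ]
bracket_grip [321.4, 202.8] 0.89 [0.4839 0.2686 0.013 ]
bracket_grip [62.0, 175.3] 0.7 [0.2981 0.3042 0.013 ]
press_pad [324.6, 328.7] 0.71 [0.4807 0.2024 0.072 ]
press_pad [42.4, 291.8] 0.62 [0.3093 0.2431 0.072 ]
claws [321.8, 326.4] 0.94 [0.4774 0.1833 0.044 ]
claws [83.6, 296.3] 0.7 [0.3102 0.222  0.044 ]
claws [327.8, 325.9] 0.5 [0.4818 0.1834 0.044 ]
```

View pics/w3.png

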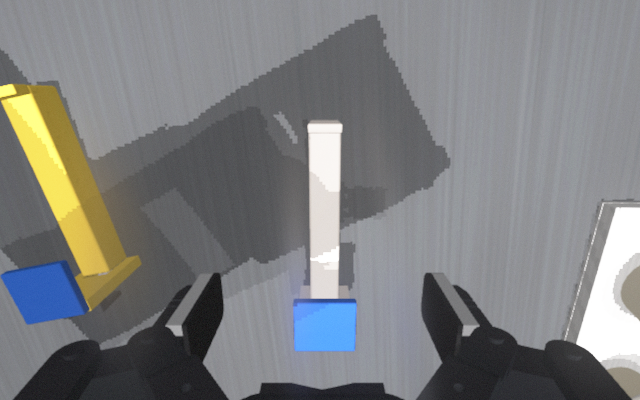

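White bar is at columns 309-341, with the lip end at (325,121) and the pad at (325,325). It is parallel to the tool and about 3 px off the finger centre.

Run:
```python
from h import *
c=cam('wrist');s=status.read_state();R=Ro.from_rotvec(s['tool_rot']).as_matrix();p=np.array(s['eef_pos'])
for u,z in(((325.5,120.5),.038),((325.5,120.5),.026),((325,200),.026),((325,270),.026),((325,299),.072),((325,352),.072)): X=onz(c,u,z);print(u,X.round(4),(R.T@(X-p)*100).round(2))
```

```text
(325.5, 120.5) [0.4922 0.3281 0.038 ] [ 6.55  0.2  25.35]
(325.5, 120.5) [0.4923 0.3273 0.026 ] [ 6.47  0.21 26.55]
(325, 200) [0.4876 0.273  0.026 ] [ 1.03  0.19 26.55]
(325, 270) [0.4832 0.2181 0.026 ] [-4.49  0.2  26.54]
(325, 299) [0.4831 0.2225 0.072 ] [-4.05  0.15 21.94]
(325, 352) [0.4799 0.1824 0.072 ] [-8.07  0.16 21.94]
```

Call:
servo_tool(plan=[[[0.3,0.1,3.5],0],[[0.5,0.2,7],0],[[0.5,0.2,10],0],[[0.5,0.2,11.3],0],[[0.5,0.2,11.3],0],[[0.5,0.2,11.3],0]])

```text
time_s: 6.12
eef_pos: [0.487, 0.2685, 0.178]
tool_rot: [-2.309, -2.13, 0.001]
contact_force: [-0.3, 0.1, 1.8]
grip_width: 0.0852
grasp_force: 0.0
```

Call:
servo_tool(plan=[[[0,0,0],0],[[0,0,0],0],[[0,0,0],0],[[0,0,0],0],[[0,0,0],0],[[0,0,0],0],[[0,0,0],0]], hand=-1, grip_force=50)

```text
time_s: 6.7
eef_pos: [0.487, 0.2691, 0.1786]
tool_rot: [2.308, 2.131, 0.002]
contact_force: [-0.5, 1.0, 7.2]
grip_width: 0.0211
grasp_force: 50.7
```

Call:
servo_tool(plan=[[[0,0,-3],0],[[0,0,-6],0],[[-2,1,-9.5],0],[[-4.5,2.2,-12.5],0],[[-7.5,3.7,-15.1],3],[[-11,5.4,-15.1],8],[[-14.6,7.1,-15.1],13],[[-18.2,8.9,-15.1],18]])

```text
time_s: 7.37
eef_pos: [0.561, 0.0789, 0.3295]
tool_rot: [2.616, 1.739, 0.001]
contact_force: [1.6, 1.0, -2.3]
grip_width: 0.0208
grasp_force: 50.0
```

Run:
```python
from h import *
s=status.read_state();R=Ro.from_rotvec(s['tool_rot']).as_matrix();print(s['eef_pos'],s['contact_force'],s['moment'],R[:,0],R.T@(np.array([.638,-.115,.33])-s['eef_pos'])*100, s['grip_width'],np.degrees(np.arctan2(R[1,0],R[0,0])))
```

```text
[0.56099513 0.07890391 0.32952743] [ 1.58014538  1.02873334 -2.33727073] [ 0.10229628 -0.04175753  0.02458771] [3.86892591e-01 9.22124622e-01 5.51452086e-04] [-14.90106939  14.60284932  -0.04365801] 0.02080979240849783 67.23871137469807
```

Call:
servo_tool(plan=[[[-2.7,2.7,0],4],[[-5.4,5.4,0],8.1],[[-8.1,8.1,0],8.1],[[-10.8,10.7,0],8.1],[[-13.5,13.2,0],8.1],[[-14.9,14.6,0],8.1],[[-14.9,14.6,0],8.1],[[-14.9,14.6,0],8.1]])

```text
time_s: 8.03
eef_pos: [0.6384, -0.1143, 0.3281]
tool_rot: [-2.731, -1.551, 0.001]
contact_force: [0.2, 0.3, -2.5]
grip_width: 0.0212
grasp_force: 50.0
```

Run:
```python
from h import *
c=cam('wrist');s=status.read_state();R=Ro.from_rotvec(s['tool_rot']).as_matrix();print(s['eef_pos'],np.degrees(np.arctan2(R[1,0],R[0,0])))
np.savez('w4.npz',**{k:c[k] for k in('R','t','f','cx','cy')})
cv2.imwrite('pics/w4.png',cv2.resize(c['frame'][200:,160:480,::-1],None,fx=2.5,fy=2.5,interpolation=cv2.INTER_CUBIC))
```

```text
[ 0.63808503 -0.11318308  0.32809996] 59.28897368489685
```

View pics/w4.png

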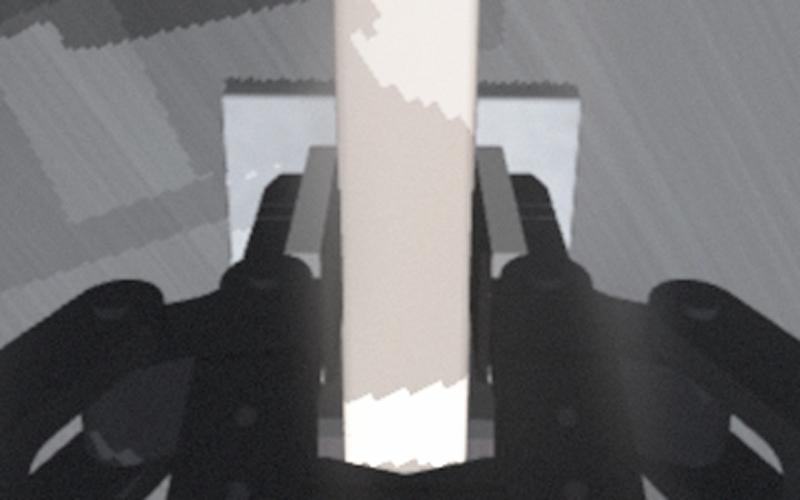

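Run:
```python
from h import *
e=np.array([.859,-.511,0]);n=np.array([.511,.859,0])
W={i:dict(np.load(f'w{i}.npz')) for i in(1,2,4)}
def sh(c,us,z,l):
    P=[onz(c,u,z) for u in us];print(l,z,[(round(1000*e@p,1),round(1000*n@p,1)) for p in P],'mid',round(500*e@(P[0]+P[1]),1),'w',round(1000*e@(P[1]-P[0]),1))
for z in(0,.008,.012): sh(W[1],[(337.6,137.6),(461.6,139.2)],z,'foot w1')
for z in(0,.008,.012): sh(W[4],[(160+223/2.5,200+95/2.5),(160+581/2.5,200+97/2.5)],z,'foot w4')
cr=lambda x,y:np.array([394+x/4,209+y/4])
sh(W[1],[(348,226.4),(441.6,226.4)],.062,'collar front w1')
sh(W[1],[(348,244),(455,244)],.062,'collar back w1')
for z in(.195,.202,.209):sh(W[1],[(510*.8,456*.8),(553*.8,456*.8)],z,'strip top piece w1')
for z in (.145,.151,.155):
  sh(W[2],[cr(319,375),cr(449,375)],z,'slots w2'); sh(W[2],[cr(209,377),cr(563,377)],z,'strip w2'); sh(W[2],[cr(590,377)]*2,z,'frame R edge')
T=cam('top')
for z in(.202,.207):
    sh(T,[(455,193.75),(471.8,162.5)],z,'frame top front T'); sh(T,[(470,205.5),(488,171.75)],z,'frame top back T');sh(T,[(457.5,191.75),(473,164.25)],z,'strip T')
f=lambda x,y:(380+(x-320)/4,140+y/4)
sh(T,[f(357,214),f(459,43)],.008,'foot T')
sh(T,[f(617,186),f(641,148)],.151,'slots T')
```

```text
foot w1 0 [(np.float64(540.4), np.float64(185.8)), (np.float64(672.3), np.float64(183.8))] mid 606.3 w 131.9
foot w1 0.008 [(np.float64(540.0), np.float64(186.7)), (np.float64(669.1), np.float64(184.8))] mid 604.5 w 129.0
foot w1 0.012 [(np.float64(539.8), np.float64(187.2)), (np.float64(667.5), np.float64(185.3))] mid 603.7 w 127.6
foot w4 0 [(np.float64(538.2), np.float64(182.7)), (np.float64(671.0), np.float64(181.8))] mid 604.6 w 132.7
foot w4 0.008 [(np.float64(540.0), np.float64(186.1)), (np.float64(669.2), np.float64(185.2))] mid 604.6 w 129.2
foot w4 0.012 [(np.float64(541.0), np.float64(187.8)), (np.float64(668.3), np.float64(186.9))] mid 604.6 w 127.4
collar front w1 0.062 [(np.float64(548.6), np.float64(108.8)), (np.float64(638.4), np.float64(108.6))] mid 593.5 w 89.9
collar back w1 0.062 [(np.float64(548.9), np.float64(90.4)), (np.float64(653.5), np.float64(90.1))] mid 601.2 w 104.5
strip top piece w1 0.195 [(np.float64(577.8), np.float64(66.2)), (np.float64(599.6), np.float64(66.1))] mid 588.7 w 21.8
strip top piece w1 0.202 [(np.float64(575.6), np.float64(72.6)), (np.fl
[... 1398 characters left out ...]
)] mid 603.8 w 81.3
strip T 0.202 [(np.float64(575.4), np.float64(75.2)), (np.float64(642.8), np.float64(74.8))] mid 609.1 w 67.4
frame top front T 0.207 [(np.float64(567.7), np.float64(78.6)), (np.float64(643.0), np.float64(79.6))] mid 605.3 w 75.3
frame top back T 0.207 [(np.float64(561.8), np.float64(40.8)), (np.float64(642.7), np.float64(41.8))] mid 602.2 w 80.9
strip T 0.207 [(np.float64(573.9), np.float64(76.2)), (np.float64(641.0), np.float64(75.7))] mid 607.5 w 67.1
foot T 0.008 [(np.float64(540.5), np.float64(183.4)), (np.float64(669.0), np.float64(181.4))] mid 604.8 w 128.4
slots T 0.151 [(np.float64(596.6), np.float64(77.2)), (np.float64(621.9), np.float64(75.8))] mid 609.3 w 25.2
```

Call:
servo_tool(plan=[[[-1.5,0.25,1.5],0],[[-3,0.25,2.45],0],[[-4,0.25,2.45],0],[[-4.5,0.25,2.45],0],[[-4.5,0.25,2.45],0],[[-4.5,0.25,2.45],0]])

```text
time_s: 8.63
eef_pos: [0.618, -0.1533, 0.3049]
tool_rot: [2.73, 1.554, 0.001]
contact_force: [0.4, 1.5, -1.7]
grip_width: 0.0212
grasp_force: 49.9
```

Run:
```python
from h import *
c=cam('scene');s=status.read_state();p=s['eef_pos'];print(p,s['contact_force'],.859*p[0]-.511*p[1],.511*p[0]+.859*p[1])
o=cv2.resize(c['frame'][110:260,130:290,::-1],None,fx=4,fy=4,interpolation=cv2.INTER_CUBIC)
cv2.imwrite('pics/s5.png',o[:600])
for t in('claws','press_pad','bracket_grip'): 
    print(t,[(d['centre'],round(d['confidence'],2)) for d in landmark_of(t,'scene')][:2],[(d['centre'],round(d['confidence'],2)) for d in landmark_of(t,'top')][:2])
```

```text
[ 0.61814559 -0.15306794  0.30497088] [ 0.72726181  0.2846269  -1.95170237] 0.6092047789752678 0.18438703442442947
claws [([378.4, 180.8], 0.95), ([191.9, 186.5], 0.7)] [([246.6, 293.4], 0.58)]
press_pad [([193.2, 178.5], 0.96), ([385.8, 172.7], 0.7)] []
bracket_grip [([406.8, 189.2], 0.97), ([216.8, 210.5], 0.75)] [([219.0, 299.2], 0.92)]
```

View pics/s5.png

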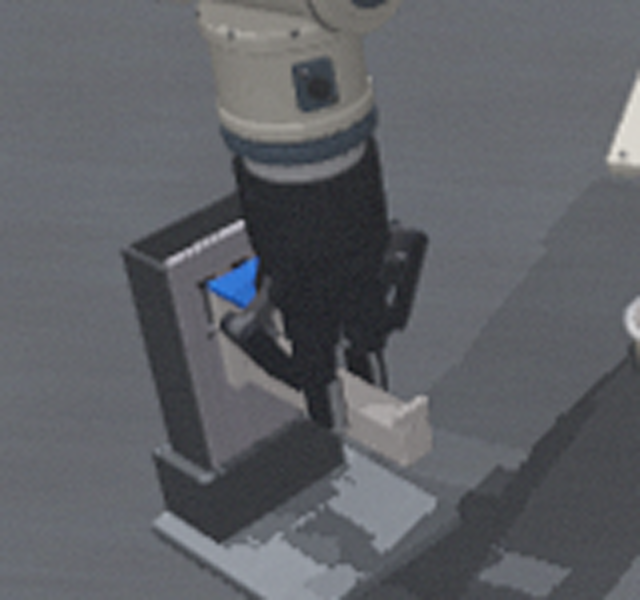

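Call:
servo_tool(plan=[[[-0.5,0,0],0],[[-0.8,0,0],0],[[-1.0,0,0],0],[[-1.1,0,0],0],[[-1.2,0,0],0],[[-1.2,0,0],0]])

```text
time_s: 9.48
eef_pos: [0.6122, -0.162, 0.3044]
tool_rot: [-2.728, -1.556, -0.002]
contact_force: [-1.7, 1.8, 1.6]
grip_width: 0.021
grasp_force: 50.5
```

Call:
servo_tool(plan=[[[-0.2,0,0],0],[[-0.35,0,0],0],[[-0.4,0,0],0],[[-0.4,0,0],0]])

```text
time_s: 9.82
eef_pos: [0.6098, -0.1668, 0.3042]
tool_rot: [-2.73, -1.552, -0.003]
contact_force: [1.9, 7.2, -1.0]
grip_width: 0.021
grasp_force: 50.2
```

```bash
cat > st.py <<'E'
from h import *
s=status.read_state();p=s['eef_pos'];R=Ro.from_rotvec(s['tool_rot']).as_matrix()
print(s['time_s'],'lat %.4f n %.4f z %.4f'%(.859*p[0]-.511*p[1],.511*p[0]+.859*p[1],p[2]),'F tool',(R.T@s['contact_force']).round(2),'M',(R.T@s['moment']).round(2),'yaw',np.degrees(np.arctan2(R[1,0],R[0,0])).round(2))
E
python3 st.py
```

```text
9.8167 lat 0.6090 n 0.1683 z 0.3042 F tool [ 7.09 -2.06  1.04] M [0.34 1.17 0.36] yaw 59.25
```

Call:
servo_tool(plan=[[[0.1,0.1,0],0],[[0.1,0.2,0],0],[[0.1,0.3,0],0],[[0.1,0.3,0],0]])

```text
time_s: 10.15
eef_pos: [0.6114, -0.1673, 0.3035]
tool_rot: [-2.727, -1.55, 0.004]
contact_force: [-5.6, 7.6, 1.0]
grip_width: 0.0212
grasp_force: 51.1
```

```bash
python3 st.py
```

```text
10.15 lat 0.6107 n 0.1687 z 0.3035 F tool [ 3.68 -8.71 -0.99] M [1.15 0.42 0.78] yaw 59.21
```

Call:
servo_tool(plan=[[[-0.05,-0.15,0],0],[[-0.05,-0.28,0],0],[[-0.05,-0.28,0.2],0],[[-0.05,-0.28,0.4],0],[[-0.05,-0.28,0.5],0],[[-0.05,-0.28,0.5],0]])

```text
time_s: 10.65
eef_pos: [0.61, -0.1666, 0.2994]
tool_rot: [-2.73, -1.553, -0.001]
contact_force: [-0.2, 7.1, 1.3]
grip_width: 0.0209
grasp_force: 50.7
```

```bash
python3 st.py
```

```text
10.65 lat 0.6091 n 0.1686 z 0.2994 F tool [ 5.99 -3.76 -1.29] M [0.46 0.56 0.36] yaw 59.27
```

Call:
servo_tool(plan=[[[0.05,-0.15,0],0],[[0.05,-0.15,0.2],0],[[0.05,-0.15,0.35],0],[[0.05,-0.15,0.45],0],[[0.05,-0.15,0.45],0]])

```text
time_s: 11.07
eef_pos: [0.6095, -0.1656, 0.2949]
tool_rot: [2.729, 1.555, 0.002]
contact_force: [3.9, 4.1, 3.2]
grip_width: 0.0211
grasp_force: 50.7
```

```bash
python3 st.py
```

```text
11.0667 lat 0.6081 n 0.1692 z 0.2949 F tool [ 5.46  1.27 -3.24] M [-0.11  0.48 -0.02] yaw 59.35
```

Call:
servo_tool(plan=[[[0.05,0,0.1],0],[[0.05,0,0.1],0],[[0.05,0,0.1],0]])

```text
time_s: 11.32
eef_pos: [0.6089, -0.1649, 0.293]
tool_rot: [-2.729, -1.554, 0.002]
contact_force: [1.9, 3.1, -4.8]
grip_width: 0.0214
grasp_force: 49.8
```

```bash
python3 st.py
```

```text
11.3167 lat 0.6073 n 0.1695 z 0.2930 F tool [3.63 0.02 4.8 ] M [0.06 0.85 0.01] yaw 59.33
```

Call:
servo_tool(plan=[[[0,0,0.15],0],[[0,0,0.15],0],[[0,0,0.15],0],[[0,0,0.15],0]])

```text
time_s: 11.65
eef_pos: [0.6088, -0.165, 0.2913]
tool_rot: [-2.729, -1.554, 0.002]
contact_force: [1.2, 1.2, -6.5]
grip_width: 0.0209
grasp_force: 49.5
```

```bash
python3 st.py; python3 st.py
python3 - <<'E'
from h import *
S,T=cam('scene'),cam('top');s=status.read_state();print(s['contact_force'])
for t in('press_pad','claws','post'): print(t,[(np.round(d['centre'],1),round(d['confidence'],2)) for d in landmark_of(t,'scene')][:3])
E
python3 st.py
```

```text
11.65 lat 0.6072 n 0.1693 z 0.2913 F tool [1.68 0.46 6.48] M [0.15 0.65 0.06] yaw 59.32
11.65 lat 0.6072 n 0.1693 z 0.2913 F tool [1.68 0.46 6.48] M [0.15 0.65 0.06] yaw 59.32
[-0.37928421  1.94390997 -8.01016052]
press_pad [(array([382.8, 175.8]), 0.84)]
claws [(array([190.4, 188.2]), 0.67), (array([377.8, 183.2]), 0.65)]
post [(array([192. , 204.4]), 0.71)]
11.9 lat 0.6074 n 0.1696 z 0.2918 F tool [ 1.87 -0.47  8.44] M [0.24 0.85 0.12] yaw 59.33
```

Call:
servo_tool(plan=[[[0,0,-0.1],0],[[0,0,-0.2],0],[[0,0,-0.2],0],[[0,0,-0.2],0]])

```text
time_s: 12.23
eef_pos: [0.6096, -0.1648, 0.2945]
tool_rot: [2.729, 1.555, 0.001]
contact_force: [1.8, 4.7, -6.9]
grip_width: 0.0209
grasp_force: 49.3
```

```bash
python3 st.py
```

```text
12.2333 lat 0.6078 n 0.1700 z 0.2945 F tool [ 4.92 -0.83  6.86] M [0.07 1.1  0.1 ] yaw 59.34
```

Call:
servo_tool(plan=[[[0.05,0,-0.1],0],[[0.05,0,-0.2],0],[[0.05,0,-0.2],0],[[0.05,0,-0.2],0],[[0.05,0,-0.2],0]])

```text
time_s: 12.65
eef_pos: [0.6098, -0.1645, 0.2961]
tool_rot: [2.73, 1.555, 0.0]
contact_force: [3.0, 2.9, -11.3]
grip_width: 0.0208
grasp_force: 49.5
```

```bash
python3 st.py
```

```text
12.65 lat 0.6079 n 0.1702 z 0.2961 F tool [ 4.01  1.14 11.3 ] M [-0.22  1.11  0.1 ] yaw 59.34
```

Call:
servo_tool(plan=[[[0,0,-0.15],0],[[0,0,-0.3],0],[[0,0,-0.3],0],[[0,0,-0.3],0]])

```text
time_s: 12.98
eef_pos: [0.6096, -0.1644, 0.2977]
tool_rot: [-2.729, -1.555, 0.0]
contact_force: [8.5, 3.0, -23.3]
grip_width: 0.021
grasp_force: 50.8
```

```bash
python3 st.py
```

```text
12.9833 lat 0.6077 n 0.1703 z 0.2977 F tool [ 6.88  5.83 23.28] M [-0.83  1.32  0.04] yaw 59.35
```

Call:
servo_tool(plan=[[[0,0,0.2],0],[[0,0,0.4],0],[[0,0,0.5],0],[[0,0,0.5],0],[[0,0,0.5],0]])

```text
time_s: 13.4
eef_pos: [0.6097, -0.1648, 0.2952]
tool_rot: [2.729, 1.555, 0.001]
contact_force: [0.1, 0.8, 0.6]
grip_width: 0.0212
grasp_force: 53.9
```

```bash
python3 st.py
python3 - <<'E'
from h import *
c=cam('scene');w=cam('wrist')
a=cv2.resize(c['frame'][150:250,160:260,::-1],None,fx=4,fy=4,interpolation=cv2.INTER_CUBIC)
b=cv2.resize(w['frame'][:,120:520,::-1],(400,400))
cv2.imwrite('pics/s6.png',np.hstack([a,b]))
E
```

```text
13.4 lat 0.6080 n 0.1700 z 0.2952 F tool [ 0.71 -0.28 -0.58] M [ 0.08 -0.23  0.24] yaw 59.35
```

View pics/s6.png

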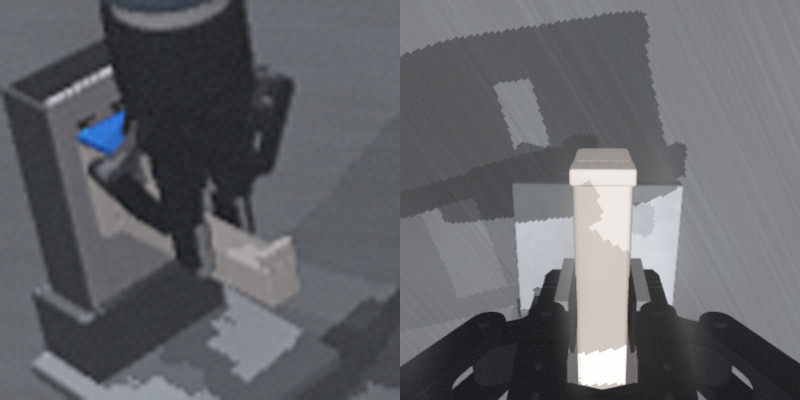

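Run:
```python
from h import *
from scipy.optimize import minimize_scalar
S=cam('scene');e=np.array([.859,-.511,0]);n=np.array([.511,.859,0]);k=np.array([0,0,1.])
def zof(u,l,nn): 
    r=minimize_scalar(lambda z:np.linalg.norm(proj(S,e*l+n*nn+k*z)-u),bounds=(.05,.3),method='bounded');return r.x.round(4),(proj(S,e*l+n*nn+k*r.x)-u).round(1)
for nn in(.079,.083): 
    print('slot low',zof((188.45,190.45),.608,nn),'strip top L',zof((173,175),.575,nn),'R',zof((195,164.2),.641,nn))
    print('pad corner',zof((160+78/4,150+135/4),.588,nn+.0015))
    print('collar', zof((150+130/4,150+310/4),.575,nn))
img=S['frame'][150:250,160:230].astype(int);m=(img[...,2]>img[...,0]+60)
ys,xs=np.nonzero(m);print('blue',m.sum(),xs.min()+160,ys[xs==xs.min()]+150)
a=cv2.imread('pics/s5.png')
```

```text
slot low (np.float64(0.1487), array([-1.5,  0.3])) strip top L (np.float64(0.1895), array([21.8, -4.3])) R (np.float64(0.2241), array([-25.5,   6. ]))
pad corner (np.float64(0.1669), array([13.1, -2.7]))
collar (np.float64(0.05), array([ 21.3, -11.3]))
slot low (np.float64(0.151), array([-0.6,  0.1])) strip top L (np.float64(0.1915), array([22.8, -4.5])) R (np.float64(0.2263), array([-24.6,   5.8]))
pad corner (np.float64(0.169), array([14. , -2.8]))
collar (np.float64(0.05), array([ 22.4, -10.7]))
blue 78 179 [184]
```

Run:
```python
from h import *
from scipy.optimize import minimize_scalar
S=cam('scene');e=np.array([.859,-.511,0]);n=np.array([.511,.859,0]);k=np.array([0,0,1.])
def zof(u,l,nn): 
    r=minimize_scalar(lambda z:np.linalg.norm(proj(S,e*l+n*nn+k*z)-u),bounds=(.05,.3),method='bounded');return r.x.round(4),(proj(S,e*l+n*nn+k*r.x)-u).round(1)
for nn in(.079,.083): 
    print('slot low L,R',zof((184.2,192.7),.620,nn),zof((192.7,188.2),.596,nn),'strip top L',zof((173,175),.641,nn),'R',zof((195,164.2),.575,nn))
    print('pad back corner',zof((160+78/4,150+135/4),.628,nn+.0015),'front', zof((160+97/4,150+153/4),.628,nn+.0385))
```

```text
slot low L,R (np.float64(0.149), array([-1.3,  0.3])) (np.float64(0.1486), array([-1.8,  0.4])) strip top L (np.float64(0.2097), array([-2.2,  0.5])) R (np.float64(0.207), array([-1.4,  0.3]))
pad back corner (np.float64(0.1798), array([-1.3,  0.3])) front (np.float64(0.1854), array([ 3.7, -0.8]))
slot low L,R (np.float64(0.1513), array([-0.4,  0.1])) (np.float64(0.1508), array([-0.9,  0.2])) strip top L (np.float64(0.2119), array([-1.3,  0.3])) R (np.float64(0.209), array([-0.5,  0.1]))
pad back corner (np.float64(0.182), array([-0.4,  0.1])) front (np.float64(0.1876), array([ 4.6, -1. ]))
```

Call:
servo_tool(plan=[[[0.15,0,0],0],[[0.3,0,-0.1],0],[[0.3,0,-0.25],0],[[0.3,0,-0.4],0],[[0.3,0,-0.4],0]])

```text
time_s: 14.02
eef_pos: [0.6101, -0.1638, 0.2961]
tool_rot: [2.729, 1.555, -0.006]
contact_force: [-0.4, -12.7, -15.8]
grip_width: 0.021
grasp_force: 51.6
```

```bash
python3 st.py
```

```text
14.0167 lat 0.6077 n 0.1711 z 0.2961 F tool [-11.04   6.11  15.87] M [-1.15 -1.41 -0.11] yaw 59.37
```

Call:
servo_tool(plan=[[[0,0,-0.15],0],[[0,0,-0.3],0],[[0,0,-0.4],0],[[0,0,-0.4],0]])

```text
time_s: 14.35
eef_pos: [0.6101, -0.1634, 0.2977]
tool_rot: [-2.729, -1.555, 0.006]
contact_force: [7.5, -11.9, -31.1]
grip_width: 0.0209
grasp_force: 50.8
```

```bash
python3 st.py
```

```text
14.35 lat 0.6076 n 0.1714 z 0.2977 F tool [-6.32 12.62 31.08] M [-1.87 -0.74 -0.19] yaw 59.36
```

Call:
servo_tool(plan=[[[-0.1,0,0.2],0],[[-0.2,0,0.4],0],[[-0.2,0,0.6],0],[[-0.2,0,0.7],0],[[-0.2,0,0.7],0]])

```text
time_s: 14.77
eef_pos: [0.6099, -0.1643, 0.2954]
tool_rot: [2.729, 1.555, -0.002]
contact_force: [-1.5, -5.1, -2.5]
grip_width: 0.0209
grasp_force: 54.8
```

```bash
python3 st.py
```

```text
14.7667 lat 0.6079 n 0.1705 z 0.2954 F tool [-5.11  1.29  2.48] M [-0.21 -1.32  0.21] yaw 59.35
```

Call:
servo_tool(plan=[[[0,0,0],0],[[0,0,0],0],[[0,0,0],0],[[0,0,0],0],[[0,0,0],0],[[0,0,0],0]], hand=0.2)

```text
time_s: 15.27
eef_pos: [0.6102, -0.1635, 0.2954]
tool_rot: [2.73, 1.555, 0.0]
contact_force: [0.2, 0.8, 0.4]
grip_width: 0.0513
grasp_force: 0.0
```

Call:
servo_tool(plan=[[[0,0,-2],0],[[0.5,0,-5],0],[[2,-2,-8],0],[[4,-5,-9],0],[[5,-8,-9],0],[[5,-9,-9],0],[[5,-9,-9],0]], hand=-1)

```text
time_s: 15.85
eef_pos: [0.5564, -0.0733, 0.3854]
tool_rot: [-2.727, -1.558, 0.001]
contact_force: [-0.9, 0.4, -0.6]
grip_width: -0.0001
grasp_force: 0.0
```

Run:
```python
from h import *
c=cam('wrist');s=cam('scene');st=status.read_state();print(st['eef_pos'],st['time_s'])
np.savez('w7.npz',**{k:c[k] for k in('R','t','f','cx','cy')})
d=[(x['centre'],round(x['confidence'],2)) for x in landmark_of('press_pad','wrist')];print(d)
u=np.array(d[0][0],int) if d else np.array([450,280]);x0=min(max(u[0]-65,0),520);y0=min(max(u[1]-80,0),250)
print(x0,y0)
a=cv2.resize(c['frame'][y0:y0+150,x0:x0+120,::-1],(480,600),interpolation=cv2.INTER_CUBIC)
b=cv2.resize(s['frame'][150:270,160:224,::-1],(320,600),interpolation=cv2.INTER_CUBIC)
cv2.imwrite('pics/f.png',np.hstack([a,b]))
```

```text
[ 0.55843673 -0.0749455   0.38539685] 15.95
[]
385 200
```

View pics/f.png

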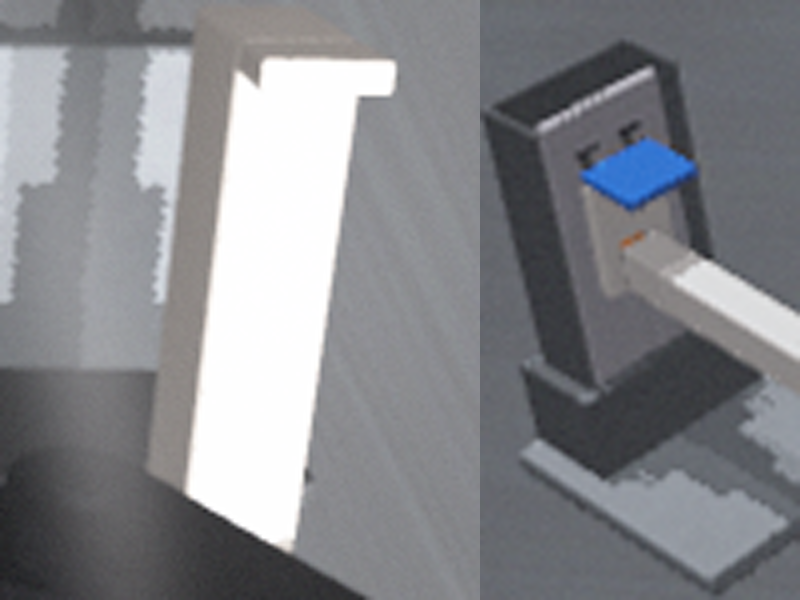

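Right half: the bracket hangs by itself on the post. Pad corners are at picture (583,178), (640,140), (697,170), (635,208), and the orange nose is at (632,240). I'll fit its height.

Run:
```python
from h import *
from scipy.optimize import least_squares
S=cam('scene');T=cam('top');e=np.array([.859,-.511,0]);n=np.array([.511,.859,0]);k=np.array([0,0,1.])
fr=S['frame'][150:270,160:224];cr=lambda x,y:np.array([160+(x-480)/5-.4,150+y/5-.4])
U=[cr(583,178),cr(640,140),cr(697,170),cr(635,208)];D=[(.02,-.0185),(-.02,-.0185),(-.02,.0185),(.02,.0185)]
f=lambda p:np.concatenate([proj(S,e*(p[0]+a)+n*(p[1]+b)+k*p[2])-u for (a,b),u in zip(D,U)])
r=least_squares(f,[.608,.103,.185],x_scale=.01);print('pad lat,n,z',r.x.round(4),f(r.x).round(1))
for nn in(.100,.103,.106):
    g=least_squares(lambda q:f([q[0],nn,q[1]]),[.608,.185]);print(nn,g.x.round(4),g.cost.round(2))
# post: fit strip top corners & slot lower edges with same camera
V=[((.033,.1),(172,175.6)),((-.033,.1),(160+170/5-.4,150+66/5-.4)),((.012,.044),(184.2,192.7)),((-.012,.044),(192.7,188.2))]
for nn in(.079,.083):
    h=lambda q:np.concatenate([proj(S,e*(q[0]+a[0])+n*nn+k*(q[1]+a[1]))-u for a,u in V]);g=least_squares(h,[.608,.107]);print('post',nn,g.x.round(4),h(g.x).round(1))
# blue blob in top camera, orange in scene
for c,nm in((S,'scene'),(T,'top')):
    i=c['frame'].astype(int);b=(i[...,2]>i[...,0]+70)&(i[...,2]>110);l,_,st,ce=cv2.connectedComponentsWithStats(b.astype(np.uint8));print(nm,[(x.tolist(),np.round(y,1)) for x,y in zip(st[1:],ce[1:]) if x[4]>20])
o=(i:=S['frame'].astype(int))[...,0]>i[...,2]+60;ys,xs=np.nonzero(o[190:210,180:200]);print('orange',len(xs),xs.mean()+180,ys.mean()+190, xs.min(),xs.max(),ys.min(),ys.max())
print(proj(S,e*.608+n*.085+k*.1245))
```

```text
pad lat,n,z [0.5945 0.0827 0.1618] [-0.3  0.2  1.3  0.6 -0.1 -0.4 -0.8 -0.4]
0.1 [0.6058 0.175 ] 1.75
0.103 [0.6078 0.1772] 1.78
0.106 [0.6097 0.1795] 1.82
post 0.079 [0.6049 0.1066] [ 0.1  0.5  1.1  1.3 -0.3 -0.9 -1.  -0.9]
post 0.083 [0.6074 0.1096] [ 0.1  0.4  1.1  1.2 -0.3 -0.8 -0.9 -0.9]
scene [([380, 170, 14, 9, 112], array([386.7, 173.9])), ([180, 178, 23, 14, 184], array([191.2, 184.1]))]
top [([232, 289, 17, 20, 281], array([240.1, 298.5]))]
orange 2 190.0 197.5 9 11 7 8
[190.27611476 199.770907  ]
```

The bracket hangs, but it is already home: pad about 0.068-0.07 above post, with the pin under the nose. I have to work it back up over the nose. I'll regrip near the free end, where lifting swings the pin outward.

Call:
servo_tool(plan=[[[-0.5,3,0],0],[[-1,6,0],0],[[-1.6,9,0],0],[[-1.6,9,3],0],[[-1.6,9,6],0],[[-1.6,9,9],0],[[-1.6,9,10.9],0],[[-1.6,9,10.9],0]], hand=1)

```text
time_s: 16.77
eef_pos: [0.626, -0.1351, 0.2709]
tool_rot: [-2.726, -1.551, 0.01]
contact_force: [-1.1, 0.5, -0.2]
grip_width: 0.0853
grasp_force: 0.0
```

Call:
servo_tool(plan=[[[0,0,0],0],[[0,0,0],0],[[0,0,0],0],[[0,0,0],0],[[0,0,0],0],[[0,0,0],0],[[0,0,0],0],[[0,0,0],0]], hand=-1, grip_force=70)

```text
time_s: 17.43
eef_pos: [0.6279, -0.1346, 0.2772]
tool_rot: [2.729, 1.554, 0.002]
contact_force: [0.6, -1.3, 5.1]
grip_width: 0.0209
grasp_force: 70.9
```

```bash
python3 st.py
```

```text
17.4333 lat 0.6081 n 0.2053 z 0.2772 F tool [-0.77  1.22 -5.06] M [ 0.04 -0.3   0.24] yaw 59.33
```

Call:
servo_tool(plan=[[[0.2,0,-0.2],0],[[0.2,0,-0.4],0],[[0.2,0,-0.6],0],[[0.2,0,-0.8],0],[[0.2,0,-0.8],0]])

```text
time_s: 17.85
eef_pos: [0.6275, -0.1331, 0.2834]
tool_rot: [-2.729, -1.554, 0.004]
contact_force: [-2.4, -5.2, -4.7]
grip_width: 0.021
grasp_force: 69.5
```

```bash
python3 st.py
```

```text
17.85 lat 0.6071 n 0.2064 z 0.2834 F tool [-5.64  0.61  4.71] M [ 0.09 -0.31  0.1 ] yaw 59.32
```

Call:
servo_tool(plan=[[[0,0,-0.2],0],[[0,0,-0.4],0],[[0,0,-0.6],0],[[0,0,-0.6],0]])

```text
time_s: 18.18
eef_pos: [0.628, -0.1327, 0.2901]
tool_rot: [-2.729, -1.554, 0.002]
contact_force: [-3.2, -4.4, -6.6]
grip_width: 0.0209
grasp_force: 69.0
```

```bash
python3 st.py
```

```text
18.1833 lat 0.6073 n 0.2069 z 0.2901 F tool [-5.4  -0.49  6.62] M [ 0.18 -0.14  0.22] yaw 59.32
```

```bash
cat > pad.py <<'E'
from h import *
S=cam('scene');i=S['frame'].astype(int)
b=(i[...,2]>i[...,0]+70)&(i[...,2]>110);b[:,300:]=0;ys,xs=np.nonzero(b)
print('blue',len(xs),xs.min(),xs.max(),ys.min(),ys.max(),xs.mean().round(2),ys.mean().round(2),'left rows',ys[xs<=xs.min()+1].mean())
o=(i[...,0]>i[...,2]+50);o[:150]=0;o[:,250:]=0;o[:,:150]=0;o[240:]=0;ys,xs=np.nonzero(o);print('orange',len(xs),xs.mean() if len(xs) else 0,ys.mean() if len(xs) else 0)
w=cam('wrist')
g=cv2.cvtColor(w['frame'],cv2.COLOR_RGB2GRAY)
print('wrist col322 bright rows',np.nonzero(np.abs(np.diff(g[:,322].astype(int)))>25)[0])
E
python3 pad.py; python3 st.py
```

```text
blue 165 180 201 176 188 190.83 182.04 left rows 183.2
orange 0 0 0
wrist col322 bright rows [364 388 389]
18.2833 lat 0.6073 n 0.2069 z 0.2900 F tool [-4.35 -1.27  5.76] M [ 0.12 -0.27  0.16] yaw 59.33
```

Call:
servo_tool(plan=[[[0,0,-0.2],0],[[0,0,-0.4],0],[[0,0,-0.4],0],[[0,0,-0.4],0]])

```text
time_s: 18.62
eef_pos: [0.6282, -0.1325, 0.2934]
tool_rot: [-2.729, -1.555, 0.001]
contact_force: [1.0, -2.5, -15.1]
grip_width: 0.0206
grasp_force: 69.5
```

```bash
python3 st.py; python3 pad.py
```

```text
18.6167 lat 0.6074 n 0.2072 z 0.2934 F tool [-1.62  2.13 15.13] M [-0.2   0.06  0.21] yaw 59.35
blue 164 180 201 176 188 190.72 181.81 left rows 183.2
orange 0 0 0
wrist col322 bright rows [364 388 389]
```

Call:
servo_tool(plan=[[[0.2,0,0],0],[[0.4,0,0],0],[[0.4,0,-0.2],0],[[0.4,0,-0.4],0],[[0.4,0,-0.4],0]])

```text
time_s: 19.13
eef_pos: [0.6288, -0.1312, 0.2959]
tool_rot: [-2.729, -1.555, 0.01]
contact_force: [-2.9, -14.8, -26.3]
grip_width: 0.021
grasp_force: 70.3
```

```bash
python3 st.py; python3 pad.py
```

```text
19.1333 lat 0.6071 n 0.2087 z 0.2959 F tool [-14.04   5.17  26.33] M [-0.87 -1.84  0.07] yaw 59.36
blue 164 180 201 176 188 190.67 181.66 left rows 183.2
orange 0 0 0
wrist col322 bright rows [  9 360 388 389]
```

Call:
servo_tool(plan=[[[0.1,0,-0.2],0],[[0.2,0,-0.4],0],[[0.3,0,-0.6],0],[[0.3,0,-0.6],0]], grip_force=110)

```text
time_s: 19.57
eef_pos: [0.6291, -0.1299, 0.2986]
tool_rot: [-2.728, -1.556, 0.018]
contact_force: [-0.9, -25.9, -44.5]
grip_width: 0.0201
grasp_force: 109.9
```

```bash
python3 st.py; python3 pad.py
```

```text
19.5667 lat 0.6067 n 0.2099 z 0.2986 F tool [-22.3   12.66  44.66] M [-2.11 -2.83 -0.07] yaw 59.4
blue 161 180 201 176 187 190.61 181.47 left rows 183.0
orange 0 0 0
wrist col322 bright rows [  7 357 388 389]
```

```bash
cat > fit.py <<'E'
from h import *
from scipy.optimize import least_squares
e=np.array([.859,-.511,0]);n=np.array([.511,.859,0]);k=np.array([0,0,1.])
def blueness(im): # rgb crop at 160,150
    i=im.astype(float);return np.clip((i[...,2]-i[...,0]-10)/130,0,1)
def cols(B,lo,hi):
    out={}
    for c in range(lo,hi):
        col=B[:,c-160]; r=np.nonzero(col>.5)[0]
        if len(r)<2: continue
        t=r[0]-1+ (1-col[r[0]-1])-.5+0.5; b=r[-1]+ col[min(r[-1]+1,len(col)-1)]+.5
        out[c]=(150+r[0]-col[r[0]-1]-.5+ (1-col[r[0]]),150+r[-1]+.5+col[r[-1]+1]-(1-col[r[-1]]))
    return out
def measure(im,lab):
    o=cols(blueness(im),180,204)
    print(lab,{c:(round(v[0],1),round(v[1],1)) for c,v in o.items()})
if __name__=='__main__':
    f=cv2.imread('pics/f.png')[:,480:,::-1];measure(cv2.resize(f,(64,120),interpolation=cv2.INTER_AREA),'home')
    S=cam('scene');measure(S['frame'][150:270,160:224],'now')
    for out,rise,th in((0,0,0),(0,2,0),(1,2,.04),(0,4,.04),(2,2,.1),(2,8,.04),(0,10,0)):
        P=[]
        for a,b in((.02,.0015),(-.02,.0015),(-.02,.0385),(.02,.0385)):
            # rotate about sill (44 above home) at face; pad top 28 above sill
            nn=b*np.cos(th)-.028*np.sin(th); zz=.028*np.cos(th)+b*np.sin(th)
            P.append(proj(S,e*(.6075+a)+n*(.083+nn+out/1000)+k*(.1075+.044+zz+rise/1000)).round(1).tolist())
        print(out,rise,th,P)
E
python3 fit.py
```

```text
home {180: (np.float64(183.9), np.float64(185.2)), 181: (np.float64(183.3), np.float64(186.1)), 182: (np.float64(182.8), np.float64(186.8)), 183: (np.float64(182.1), np.float64(187.5)), 184: (np.float64(181.6), np.float64(188.1)), 185: (np.float64(181.0), np.float64(188.6)), 186: (np.float64(180.6), np.float64(189.2)), 187: (np.float64(180.1), np.float64(189.8)), 188: (np.float64(179.6), np.float64(190.5)), 189: (np.float64(178.9), np.float64(190.9)), 190: (np.float64(178.5), np.float64(191.1)), 191: (np.float64(178.1), np.float64(190.6)), 192: (np.float64(177.4), np.float64(189.9)), 193: (np.float64(177.2), np.float64(189.5)), 194: (np.float64(177.5), np.float64(188.8)), 195: (np.float64(178.0), np.float64(188.3)), 196: (np.float64(178.5), np.float64(187.8)), 197: (np.float64(179.0), np.float64(187.3)), 198: (np.float64(179.6), np.float64(186.7)), 199: (np.float64(180.2), np.float64(185.9)), 200: (np.float64(180.7), np.float64(185.6)), 201: (np.float64(181.4), np.float64(184.9)), 202: (np.float64(181.9), np.float64(184.5))}
now {180: (np.float64(181.6), np.float64(184.1)), 181: (np.
[... 744 characters left out ...]
64(182.8)), 198: (np.float64(177.4), np.float64(182.5)), 199: (np.float64(177.5), np.float64(182.2)), 200: (np.float64(177.8), np.float64(181.5)), 201: (np.float64(178.4), np.float64(181.2))}
0 0 0 [[179.5, 184.6], [192.9, 177.2], [203.1, 182.4], [189.7, 190.1]]
0 2 0 [[179.3, 183.9], [192.8, 176.5], [203.0, 181.6], [189.5, 189.4]]
1 2 0.04 [[179.3, 183.9], [192.7, 176.4], [202.8, 181.1], [189.4, 188.8]]
0 4 0.04 [[178.9, 183.0], [192.3, 175.6], [202.4, 180.2], [188.9, 187.9]]
2 2 0.1 [[179.1, 183.8], [192.6, 176.4], [202.4, 180.2], [189.0, 187.9]]
2 8 0.04 [[179.1, 181.9], [192.6, 174.5], [202.7, 179.1], [189.2, 186.8]]
0 10 0 [[178.7, 181.1], [192.2, 173.7], [202.4, 178.8], [188.9, 186.5]]
```

Call:
servo_tool(plan=[[[-0.4,0,0],0],[[-0.8,0,0],0],[[-1.1,0,0],0],[[-1.1,0,0.2],0],[[-1.1,0,0.4],0],[[-1.1,0,0.4],0]])

```text
time_s: 20.22
eef_pos: [0.6277, -0.1325, 0.2973]
tool_rot: [-2.726, -1.553, -0.006]
contact_force: [17.0, 18.1, -34.5]
grip_width: 0.0202
grasp_force: 112.6
```

```bash
python3 st.py
cat > fit2.py <<'E'
from fit import *
def rise(im):
    o=cols(blueness(im),180,204); L=np.array([(c,*v) for c,v in o.items()])
    a=L[(L[:,0]>=181)&(L[:,0]<=190)];bk=np.polyval(np.polyfit(a[:,0]-186,a[:,1],1),0)
    b=L[(L[:,0]>=194)&(L[:,0]<=200)];rt=np.polyval(np.polyfit(b[:,0]-197,b[:,1],1),0)
    d=L[(L[:,0]>=182)&(L[:,0]<=187)];lf=np.polyval(np.polyfit(d[:,0]-185,d[:,2],1),0)
    return np.array([bk,rt,lf])
h0=rise(cv2.resize(cv2.imread('pics/f.png')[:,480:,::-1],(64,120),interpolation=cv2.INTER_AREA))
S=cam('scene');r=rise(S['frame'][150:270,160:224])
print('rise mm back,right,leftedge',((h0-r)/.36).round(1))
i=S['frame'].astype(int);o=(i[...,0]>i[...,2]+45);print('orange',o[180:215,175:205].sum())
E
python3 fit2.py
```

```text
20.2167 lat 0.6069 n 0.2070 z 0.2973 F tool [24.03  5.44 34.67] M [-0.62  2.96  0.45] yaw 59.33
rise mm back,right,leftedge [5.8 5.9 6.3]
orange 0
```

Call:
servo_tool(plan=[[[0,0,0.2],0],[[0,0,0.4],0],[[0,0,0.6],0],[[0,0,0.6],0]])

```text
time_s: 20.6
eef_pos: [0.6281, -0.1332, 0.2946]
tool_rot: [-2.728, -1.554, -0.008]
contact_force: [8.4, 16.3, -11.7]
grip_width: 0.0198
grasp_force: 115.5
```

```bash
python3 st.py; python3 fit2.py
```

```text
20.6 lat 0.6076 n 0.2066 z 0.2946 F tool [18.23 -1.03 11.77] M [0.33 2.07 0.44] yaw 59.34
rise mm back,right,leftedge [5.1 5.3 5.8]
orange 0
```

Call:
servo_tool(plan=[[[0.2,0,0.2],0],[[0.3,0,0.4],0],[[0.3,0,0.5],0],[[0.3,0,0.5],0]])

```text
time_s: 20.98
eef_pos: [0.6288, -0.1332, 0.2904]
tool_rot: [2.729, 1.554, 0.004]
contact_force: [1.7, 6.5, 1.0]
grip_width: 0.0203
grasp_force: 116.9
```

```bash
python3 st.py; python3 fit2.py
```

```text
20.9833 lat 0.6082 n 0.2069 z 0.2904 F tool [ 6.49 -1.86 -0.98] M [0.22 0.28 0.39] yaw 59.34
rise mm back,right,leftedge [3.4 2.7 3. ]
orange 5
```

Run:
```python
from fit import *
S=cam('scene')
def pts(lat,nn,z,th=0): return [proj(S,e*(lat+a)+n*(nn+b)+k*(z+b*th)).round(1).tolist() for a,b in((.02,-.0185),(-.02,-.0185),(-.02,.0185),(.02,.0185))]
s5=cv2.resize(cv2.imread('pics/s5.png')[:,:,::-1],(160,150),interpolation=cv2.INTER_AREA)
s6=cv2.resize(cv2.imread('pics/s6.png')[:,:400,::-1],(100,100),interpolation=cv2.INTER_AREA)
def show(im,x0,y0,l):
    B=blueness(im);ys,xs=np.nonzero(B>.5);print(l,len(xs))
    for c in sorted(set(xs)): r=ys[xs==c];print((c+x0,r[0]+y0-B[max(r[0]-1,0),c],r[-1]+y0+1+B[r[-1]+1,c]),end=' ')
    print()
np.set_printoptions(precision=2)
show(s5,130,110,'s5');print('pred',pts(.6088,.1194,.1985))
show(s6,160,150,'s6');print('pred tcp',pts(.6076,.105,.1887),'pred home',pts(.6076,.103,.1795))
```

```text
s5 91
(np.int64(182), np.float64(180.0), np.float64(182.44615384615383)) (np.int64(183), np.float64(179.86923076923077), np.float64(183.19230769230768)) (np.int64(184), np.float64(179.0), np.float64(184.01538461538462)) (np.int64(185), np.float64(178.92307692307693), np.float64(184.23846153846154)) (np.int64(186), np.float64(178.0), np.float64(185.03076923076924)) (np.int64(187), np.float64(177.91538461538462), np.float64(185.24615384615385)) (np.int64(188), np.float64(177.0), np.float64(186.03846153846155)) (np.int64(189), np.float64(176.7846153846154), np.float64(186.37692307692308)) (np.int64(190), np.float64(175.86153846153846), np.float64(187.09230769230768)) (np.int64(191), np.float64(175.0), np.float64(187.03846153846155)) (np.int64(192), np.float64(174.9), np.float64(186.05384615384617)) (np.int64(193), np.float64(174.55384615384617), np.float64(184.4)) (np.int64(194), np.float64(174.56923076923076), np.float64(176.3846153846154)) 
pred [[182.0, 180.4], [195.6, 173.0], [206.1, 178.2], [192.4, 185.9]]
s6 75
(np.int64(180), np.float64(182.51538461538462), np.float64(186.0)) (np
[... 214 characters left out ...]
6923)) (np.int64(184), np.float64(180.7153846153846), np.float64(187.37692307692308)) (np.int64(185), np.float64(179.9923076923077), np.float64(188.09230769230768)) (np.int64(186), np.float64(179.72307692307692), np.float64(188.35384615384615)) (np.int64(187), np.float64(178.9923076923077), np.float64(189.1)) (np.int64(188), np.float64(178.65384615384616), np.float64(188.16923076923078)) (np.int64(189), np.float64(177.92307692307693), np.float64(187.16153846153847)) (np.int64(190), np.float64(177.74615384615385), np.float64(186.06153846153848)) 
pred tcp [[179.3, 181.7], [192.8, 174.2], [203.0, 179.4], [189.5, 187.1]] pred home [[179.5, 184.6], [192.9, 177.2], [203.1, 182.4], [189.6, 190.1]]
```

Call:
servo_tool(plan=[[[0,0,0],0],[[0,0,0],0],[[0,0,0],0],[[0,0,0],0],[[0,0,0],0],[[0,0,0],0]], hand=0.2)

```text
time_s: 21.58
eef_pos: [0.628, -0.1338, 0.2893]
tool_rot: [2.73, 1.555, 0.0]
contact_force: [0.7, 0.1, 0.1]
grip_width: 0.0515
grasp_force: 0.0
```

```bash
python3 st.py; python3 fit2.py
```

```text
21.5833 lat 0.6078 n 0.2059 z 0.2893 F tool [ 0.43  0.59 -0.1 ] M [ 0.04 -0.02  0.02] yaw 59.33
rise mm back,right,leftedge [ 0.   0.1 -0. ]
orange 4
```

Call:
servo_tool(plan=[[[-2,0,-0.1],0],[[-4.5,0,-0.1],0],[[-6,0,-0.1],0],[[-6.7,0,-0.1],0],[[-6.7,0,-0.1],0],[[-6.7,0,-0.1],0]])

```text
time_s: 22.13
eef_pos: [0.5939, -0.1913, 0.2903]
tool_rot: [2.73, 1.554, 0.001]
contact_force: [0.5, 0.7, 0.1]
grip_width: 0.0513
grasp_force: 0.0
```

Call:
servo_tool(plan=[[[0,0,0],0],[[0,0,0],0],[[0,0,0],0],[[0,0,0],0],[[0,0,0],0]], hand=-1, grip_force=100)

```text
time_s: 22.55
eef_pos: [0.5943, -0.1907, 0.2905]
tool_rot: [2.729, 1.555, 0.002]
contact_force: [1.4, 2.7, 2.6]
grip_width: 0.0195
grasp_force: 99.6
```

```bash
python3 st.py; python3 fit2.py
```

```text
22.55 lat 0.6079 n 0.1399 z 0.2905 F tool [ 3.05 -0.19 -2.55] M [0.01 0.52 0.25] yaw 59.35Traceback (most recent call last):
  File "fit2.py", line 9, in <module>
    S=cam('scene');r=rise(S['frame'][150:270,160:224])
                     ~~~~^^^^^^^^^^^^^^^^^^^^^^^^^^^^^
  File "fit2.py", line 5, in rise
    b=L[(L[:,0]>=194)&(L[:,0]<=200)];rt=np.polyval(np.polyfit(b[:,0]-197,b[:,1],1),0)
                                                   ~~~~~~~~~~^^^^^^^^^^^^^^^^^^^^^
    raise TypeError("expected non-empty vector for x")
TypeError: expected non-empty vector for x
```

Call:
servo_tool(plan=[[[0.2,0,0],0],[[0.4,0,0],0],[[0.4,0,-0.2],0],[[0.4,0,-0.4],0],[[0.4,0,-0.5],0],[[0.4,0,-0.5],0]])

```text
time_s: 23.1
eef_pos: [0.5943, -0.1891, 0.2935]
tool_rot: [-2.729, -1.555, 0.007]
contact_force: [-3.7, -10.5, -8.5]
grip_width: 0.0198
grasp_force: 98.3
```

```bash
cat > fit2.py <<'E'
from fit import *
def rise(im):
    o=cols(blueness(im),180,204); L=np.array([(c,*v) for c,v in o.items()])
    a=L[(L[:,0]>=181)&(L[:,0]<=185)];print(len(a),end=' ')
    return np.polyval(np.polyfit(a[:,0]-183,a[:,1],1),0)
h0=rise(cv2.resize(cv2.imread('pics/f.png')[:,480:,::-1],(64,120),interpolation=cv2.INTER_AREA))
S=cam('scene');r=rise(S['frame'][150:270,160:224])
print('rise mm back',((h0-r)/.36).round(1))
E
python3 st.py; python3 fit2.py
```

```text
23.1 lat 0.6071 n 0.1412 z 0.2935 F tool [-10.88   2.23   8.5 ] M [-0.35 -1.11  0.02] yaw 59.35
5 0 Traceback (most recent call last):
  File "fit2.py", line 7, in <module>
    S=cam('scene');r=rise(S['frame'][150:270,160:224])
                     ~~~~^^^^^^^^^^^^^^^^^^^^^^^^^^^^^
  File "fit2.py", line 5, in rise
    return np.polyval(np.polyfit(a[:,0]-183,a[:,1],1),0)
                      ~~~~~~~~~~^^^^^^^^^^^^^^^^^^^^^
    raise TypeError("expected non-empty vector for x")
TypeError: expected non-empty vector for x
```

Call:
servo_tool(plan=[[[0.1,0,-0.2],0],[[0.1,0,-0.4],0],[[0.1,0,-0.6],0],[[0.1,0,-0.6],0]])

```text
time_s: 23.48
eef_pos: [0.5942, -0.1883, 0.2991]
tool_rot: [-2.728, -1.554, 0.01]
contact_force: [-6.4, -10.7, -4.6]
grip_width: 0.0195
grasp_force: 99.6
```

```bash
python3 st.py
```

```text
23.4833 lat 0.6067 n 0.1419 z 0.2991 F tool [-12.43  -0.03   4.61] M [ 0.05 -1.68  0.17] yaw 59.34
```

Call:
servo_tool(plan=[[[0,0,-0.2],0],[[0,0,-0.4],0],[[0,0,-0.4],0],[[0,0,-0.4],0]])

```text
time_s: 23.82
eef_pos: [0.5942, -0.1884, 0.3034]
tool_rot: [-2.728, -1.554, 0.011]
contact_force: [-7.5, -10.2, -3.9]
grip_width: 0.0195
grasp_force: 99.6
```

```bash
python3 st.py
```

```text
23.8167 lat 0.6067 n 0.1418 z 0.3034 F tool [-12.57  -1.2    3.96] M [ 0.15 -1.85  0.24] yaw 59.35
```

Call:
servo_tool(plan=[[[-0.2,0,0],0],[[-0.4,0,0],0],[[-0.5,0,0],0],[[-0.5,0,0],0],[[-0.5,0,0.1],0],[[-0.5,0,0.1],0]])

```text
time_s: 24.32
eef_pos: [0.594, -0.1906, 0.3041]
tool_rot: [-2.729, -1.555, -0.001]
contact_force: [1.9, 5.3, -2.0]
grip_width: 0.0201
grasp_force: 100.2
```

```bash
python3 st.py
```

```text
24.3167 lat 0.6077 n 0.1398 z 0.3041 F tool [ 5.53 -1.1   2.05] M [0.16 0.68 0.12] yaw 59.36
```

Call:
servo_tool(plan=[[[0.1,0,0.1],0],[[0.1,0,0.15],0],[[0.1,0,0.15],0],[[0.1,0,0.15],0]])

```text
time_s: 24.65
eef_pos: [0.5945, -0.1903, 0.303]
tool_rot: [2.729, 1.555, 0.001]
contact_force: [1.9, 3.4, 0.6]
grip_width: 0.0195
grasp_force: 100.3
```

```bash
python3 st.py
```

```text
24.65 lat 0.6079 n 0.1403 z 0.3030 F tool [ 3.87 -0.07 -0.58] M [-0.01  0.47  0.04] yaw 59.35
```

Weight is going onto the catch. Releasing here.

Call:
servo_tool(plan=[[[0,0,0],0],[[0,0,0],0],[[0,0,0],0],[[0,0,0],0],[[0,0,0],0],[[0,0,0],0],[[0,0,0],0]], hand=0.2)

```text
time_s: 25.23
eef_pos: [0.5943, -0.1904, 0.3027]
tool_rot: [2.73, 1.555, -0.0]
contact_force: [-0.0, -0.1, -0.9]
grip_width: 0.0514
grasp_force: 0.0
```

Call:
servo_tool(plan=[[[1.5,0,0],0],[[4,0,0],0],[[6.5,0,0],0],[[6.7,0,-3],0],[[6.7,0,-6],0],[[6.7,0,-9],0],[[6.7,0,-9],0]])

```text
time_s: 25.82
eef_pos: [0.6306, -0.132, 0.3992]
tool_rot: [2.723, 1.553, 0.012]
contact_force: [1.7, -0.9, 1.0]
grip_width: 0.0511
grasp_force: 0.0
```

```bash
python3 st.py; python3 fit2.py; python3 pad.py
```

```text
25.8167 lat 0.6092 n 0.2089 z 0.3992 F tool [ 0.13  1.9  -0.95] M [-0.03 -0.04  0.  ] yaw 59.39
5 5 rise mm back 8.9
blue 184 180 201 175 188 190.4 181.24 left rows 181.71428571428572
orange 0 0 0
wrist col322 bright rows [  1   3 182 183 192 193 360 361 366 371 372 388 389]
```

Call:
servo_tool(plan=[[[-2,0,0],0],[[-5,-0.1,0],0],[[-8,-0.1,0],0],[[-10.4,-0.1,0],0],[[-10.4,-0.1,0],0],[[-10.4,-0.1,1.5],0],[[-10.4,-0.1,3],0],[[-10.4,-0.1,3],0]], hand=-1)

```text
time_s: 26.63
eef_pos: [0.5735, -0.221, 0.3589]
tool_rot: [-2.726, -1.552, 0.006]
contact_force: [-0.4, 0.2, -1.0]
grip_width: -0.0001
grasp_force: 0.0
```

```bash
python3 st.py
```

```text
26.6333 lat 0.6056 n 0.1033 z 0.3589 F tool [-0.02 -0.41  0.99] M [ 0.02 -0.03 -0.03] yaw 59.32
```

Call:
servo_tool(plan=[[[0,0.1,0],0],[[0,0.1,0.2],0],[[0,0.1,0.4],0],[[0,0.1,0.6],0],[[0,0.1,0.6],0]])

```text
time_s: 27.05
eef_pos: [0.5754, -0.222, 0.3566]
tool_rot: [-2.729, -1.555, 0.0]
contact_force: [-0.5, 0.2, 0.5]
grip_width: -0.0001
grasp_force: 0.0
```

```bash
python3 st.py
```

```text
27.05 lat 0.6078 n 0.1034 z 0.3566 F tool [-0.1  -0.5  -0.51] M [-0.02 -0.01  0.03] yaw 59.35
```

Call:
servo_tool(plan=[[[0,0,0.2],0],[[0,0,0.4],0],[[0,0,0.6],0],[[0,0,0.8],0],[[0,0,0.8],0]])

```text
time_s: 27.47
eef_pos: [0.5762, -0.2223, 0.3543]
tool_rot: [2.727, 1.553, 0.005]
contact_force: [-10.0, 5.8, 35.6]
grip_width: -0.0001
grasp_force: 18.0
```

```bash
python3 st.py;python3 fit2.py
```

```text
27.4667 lat 0.6086 n 0.1035 z 0.3543 F tool [ -0.09 -11.39 -35.64] M [ 2.06 -0.18  0.04] yaw 59.34
5 5 rise mm back -3.4
```

Call:
servo_tool(plan=[[[0,0,-1],0],[[0,0,-4],0],[[1,0,-7],0],[[4,0,-7],0],[[8,0,-7],0],[[12,0,-7],0],[[12,0,-7],0],[[12,0,-7],0]])

```text
time_s: 28.18
eef_pos: [0.6374, -0.117, 0.4187]
tool_rot: [2.727, 1.559, 0.0]
contact_force: [-0.2, -0.3, 0.7]
grip_width: -0.0002
grasp_force: 0.0
```

```bash
python3 st.py;python3 fit2.py; python3 pad.py
```

```text
28.1833 lat 0.6073 n 0.2252 z 0.4187 F tool [-0.32 -0.02 -0.66] M [-0.01 -0.09  0.1 ] yaw 59.53
5 5 rise mm back -0.1
blue 184 180 202 178 191 191.2 184.07 left rows 184.8
orange 4 189.5 197.75
wrist col322 bright rows [ 22  23 191 201 210 258 354 355 388 389]
```

```bash
python3 -c "
from cell import workorder; print(workorder.hand_in())"
```

```text
the job is handed in; nothing more can be done
None
```

The bracket hung on the catch by itself, was pressed home, and I handed the job in at about 28 s. `hand_in` returned no verdict, so success rests on my readings: pad 8.9 mm above home when let go, then within 0.1 mm of the earlier latched position after pressing. It latched too early on the first try, before any hand-off, so I worked it back over the nose and did both steps in order. I did not go near the cups, nor check them afterwards.

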